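# Load the ball mill

## Robot

A 6-joint arm with a two-finger parallel gripper is mounted at the origin on the work surface. World frame = base frame: x ahead of the robot, y to its left, z up, the work surface at z = 0. Lengths are in m, angles in rad, forces in N, time in s.
With the tool pointing down it reaches from about 0.35 to 0.925 m from the base axis. Payload 6.4 kg.
Tool frame: the origin (TCP) lies on the centre line of the jaws, within the pads' length; the fingertips stand 25 mm ahead of it and the grasp point (between the pads) lies 6 mm ahead of it (ctrl.tip_reach is the distance from the TCP to the fingertips, in m); z points along the fingers, y is the line along which they close (so a half turn about z gives the same grasp; the last joint's range is limited). The gripper opens to 94 mm and grips with 3 to 60 N. Pads are 16 mm wide; open, the fingers measure 119 mm over their backs; the gripper's body (75 mm by 177 mm) begins 78 mm behind the grasp point.
Start: joints at [1.136, 0.245, 1.558, -0, 1.339, -0.174], TCP at [0.168, 0.628, 0.23] pointing down, gripper open.
Joint ranges: [-3.13, 3.13], [-1.02, 2.26], [0.13, 2.54], [-0.95, 4.09], [0.21, 2.88], [-2.74, 2.74]. Speed limits (rad/s): [2.57, 2.57, 3.14, 3.14, 3.14, 3.14].

## Interface

Orientations are given as a unit quaternion [w, x, y, z].
In Python, from cell import ctrl gives the robot as it stands.
- The arm moves only by the tool move_arm, never from a script. Its arguments are lists of equal length, an entry for each row: "jaw": the opening, from 0 (shut) to 1 (fully open); "travel": the shift along the world's x, y, z in mm, a list of three; "dr": the turn, a rotation vector about the world's x, y, z in degrees, a list of three. In form: {"jaw": [jaw, ...], "travel": [[dx, dy, dz], ...], "dr": [[wx, wy, wz], ...]}. A call has 1 to 12 rows; each row is the pose to reach, as a shift and turn from the pose commanded when the call began; what a row does not reach only later rows make up. A row lasts 1/12 s, in which the tool goes at most 41.7 mm and 7.16 degrees, less where a joint would pass 70% of its speed; a pose out of reach is approached as far as the arm can. A call with a gripper value outside its range is refused whole. The fingers move at their own pace and stop on an object; "newtons" is the grip in N (left out, the last holds). Time passes only in rows, so rows that repeat a pose let the fingers close. It gives the time, the measured TCP pose, the force, the opening and the grip force at its end, in the units of the state.
- ctrl.read_state(): the state, without advancing time (a new reading comes with each control period).
- ctrl.snapshot(name): name is "scene" or "top" or "wrist"; returns a dict with "color" (420x560x3 uint8, red, green, blue), "mtx" (3x3 intrinsics, pixels), "k1" (the pictures are not rectified: a ray, as slopes to the right and down, at radius r is drawn at 1 + k1 r^2 times it, then the intrinsics apply), "extrinsics" (4x4, takes a point from world to camera coordinates). Camera axes: x right, y up, looking along -z (the intrinsics and any distortion apply to the point x, -y, -z); pixel columns grow to the right and rows downward; lengths in m; the calibration is good to about 2 mm. A picture is of the moment at which its call begins. There is no depth.
- ctrl.job_done(): hands the job in; it is judged then, once.
The state is a dict: "clock": time; "joint_positions": joint angles; "qd": joint speeds; "joint_efforts": joint torques, N m; "eef_pos": TCP position; "tool_rot": TCP orientation; "ft_force": force on the tool from outside, world axes, zero at the start; "torque": the same for the moment, N m; "grip_width": opening from 0.0 (shut) to 1.0 (fully open); "grip_force": force on a finger pad.
Only numpy, scipy, OpenCV 4.12 (cv2) and the standard library are available. Lean on these libraries where they do the work, as an engineer would, in place of code of your own. Each camera call takes 0.05 s, during which the arm holds its last target. There are 200 camera calls.

## Task

Get the bench mill ready for the next sample: swing its red latch lever fully aside, open the blue lid until it stands up by itself at upright or beyond, and pour all seven grinding balls from the blue cup into the mill's chamber. Then stand the empty cup gently, upright, wholly on the cork mat, and leave the lid open with the latch aside. Do not shift or knock over the other things on the bench.

Things in the scene. Friction and masses are not known exactly. Their poses are not given: they have to be found in the camera images.
- mill: Bench ball mill: white housing fixed to the bench, square chamber in its top under a blue lid. Origin on the bench; housing x -125 to +110, y -110 to +110 mm, 120 mm high; its front (grey panel with dial and buttons) faces its -x, to the robot. Chamber 160 x 160 mm inside (x -70 to +90, y -80 to +80), floor 40 mm and rim 120 mm above the bench.
- chamber_floor (a point): Centre of the grinding chamber's floor, 40 mm above the bench, 80 mm below the chamber's rim; axes as the mill's.
- latch (a joint): Red latch lever on a vertical pin on the housing's front ledge. At 0 it points to the mill's +x (away from the robot) over the lid's front edge and holds the lid down; grows anticlockwise from above, towards the mill's +y. Clears the lid from about 1.35 rad; stop at 1.75 rad, where it lies along the ledge. Light friction, stays where left.
- latch_hinge (a point): On the latch's vertical pin, 134 mm above the bench (mid thickness of the lever, which is 8 mm thick and 16 mm wide); x axis along the lever towards its grip.
- latch_grip (a point): Grip of the latch: 29 mm above point latch_hinge's height, on the axis of the lever's upright round red post (14 mm across, 138 to 170 mm above the bench), 68 mm from the pin.
- lid (a joint): Blue lid, 180 x 180 x 8 mm, hinged along its far edge (mill's +x). 0 closed, 1.57 upright, stop at 1.9 rad (leaning back). Stiff hinge (about 0.35 N m): stays where it is left.
- lid_hinge (a point): Point on the lid's hinge line (parallel to the mill's y axis), at mid width, 120 mm above the bench.
- lid_handle (a point): Middle of the lid's handle: a round steel bar 10 mm thick, 80 mm long, parallel to the hinge, standing on two legs; the bar's axis is 38 mm off the lid's outer face and 150 mm (along the lid) from the hinge. x axis: along the lid from handle to hinge; z axis: out of the lid's outer face.
- cup: Blue plastic cup without handle, round, 90 mm high, 58 mm across at the foot and 62 mm at the rim, wall 3 mm, base 5 mm. Origin: centre of its underside; z axis: out of its mouth. Holds seven balls in one layer. With the balls about 0.17 kg.
- cup_rim (a point): Centre of the cup's mouth, 90 mm above its underside.
- mat: Round cork mat lying on the bench, 130 mm across, 6 mm thick, fixed; on one side of the mill, with the cup on the other. Origin: centre of its underside.
- ball0: White ceramic grinding ball, 16 mm across, 12 g, one of seven that start in the cup. Origin: its centre.
- ball1: White ceramic grinding ball, 16 mm across, 12 g, one of seven that start in the cup. Origin: its centre.
- ball2: White ceramic grinding ball, 16 mm across, 12 g, one of seven that start in the cup. Origin: its centre.
- ball3: White ceramic grinding ball, 16 mm across, 12 g, one of seven that start in the cup. Origin: its centre.
- ball4: White ceramic grinding ball, 16 mm across, 12 g, one of seven that start in the cup. Origin: its centre.
- ball5: White ceramic grinding ball, 16 mm across, 12 g, one of seven that start in the cup. Origin: its centre.
- ball6: White ceramic grinding ball, 16 mm across, 12 g, one of seven that start in the cup. Origin: its centre.
- amber_bottle: Bystander: amber glass bottle, 54 mm wide, 110 mm tall, black cap. Origin: its underside.
- white_jar: Bystander: white plastic jar, 64 mm wide, 75 mm tall, red cap. Origin: its underside.
- spatula: Bystander: flat spatula lying down, about 200 mm long, green handle. Origin: its underside.
- dish: Bystander: shallow glass dish, 90 mm wide, 16 mm high. Origin: its underside.
- small_bottle: Bystander: small amber bottle, 40 mm wide, 75 mm tall, white cap. Origin: its underside.
- crucible: Bystander: small white ceramic cup, 44 mm wide, 35 mm high, empty; not the cup to pour from. Origin: its underside.
Mind the look-alikes: they are no part of the job. Several things look just like the cup: the one meant starts farthest to the robot's right.

How it is judged:
On the way, in this order (a step that is already met when the one before it is completed fails the run):
1. the latch lever is swung aside (over 1.4 rad) with the lid still closed (value of joint latch above 1.4 rad and value of joint lid below 0.2 rad), for 0.1 s.
2. the lid is open (over 1.4 rad) while the latch stays aside (value of joint each of lid, latch above 1.4 rad), for 0.2 s.
3. all seven balls lie in the chamber, poured from the cup, which is still off the bench (underside over 60 mm up) (x of ball0 in the frame of chamber_floor between -0.082 and 0.082 m and y of ball0 in the frame of chamber_floor between -0.082 and 0.082 m and z of ball0 in the frame of chamber_floor between 0 and 0.07 m and x of ball1 in the frame of chamber_floor between -0.082 and 0.082 m and y of ball1 in the frame of chamber_floor between -0.082 and 0.082 m and z of ball1 in the frame of chamber_floor between 0 and 0.07 m and x of ball2 in the frame of chamber_floor between -0.082 and 0.082 m and y of ball2 in the frame of chamber_floor between -0.082 and 0.082 m and z of ball2 in the frame of chamber_floor between 0 and 0.07 m and x of ball3 in the frame of chamber_floor between -0.082 and 0.082 m and y of ball3 in the frame of chamber_floor between -0.082 and 0.082 m and z of ball3 in the frame of chamber_floor between 0 and 0.07 m and x of ball4 in the frame of chamber_floor between -0.082 and 0.082 m and y of ball4 in the frame of chamber_floor between -0.082 and 0.082 m and z of ball4 in the frame of chamber_floor between 0 and 0.07 m and x of ball5 in the frame of chamber_floor between -0.082 and 0.082 m and y of ball5 in the frame of chamber_floor between -0.082 and 0.082 m and z of ball5 in the frame of chamber_floor between 0 and 0.07 m and x of ball6 in the frame of chamber_floor between -0.082 and 0.082 m and y of ball6 in the frame of chamber_floor between -0.082 and 0.082 m and z of ball6 in the frame of chamber_floor between 0 and 0.07 m and height (world z) of cup above 0.06 m), for 0.1 s.
At the end, for the whole second after the job is handed in: All seven balls lie inside the mill's chamber (below its rim), the latch is aside (over 1.4 rad), the lid open (over 1.4 rad), and the cup stands upright (within 0.1 rad) and still on the cork mat, its centre within 40 mm of the mat's (all of step 2 and x of ball0 in the frame of chamber_floor between -0.082 and 0.082 m and y of ball0 in the frame of chamber_floor between -0.082 and 0.082 m and z of ball0 in the frame of chamber_floor between 0 and 0.07 m and x of ball1 in the frame of chamber_floor between -0.082 and 0.082 m and y of ball1 in the frame of chamber_floor between -0.082 and 0.082 m and z of ball1 in the frame of chamber_floor between 0 and 0.07 m and x of ball2 in the frame of chamber_floor between -0.082 and 0.082 m and y of ball2 in the frame of chamber_floor between -0.082 and 0.082 m and z of ball2 in the frame of chamber_floor between 0 and 0.07 m and x of ball3 in the frame of chamber_floor between -0.082 and 0.082 m and y of ball3 in the frame of chamber_floor between -0.082 and 0.082 m and z of ball3 in the frame of chamber_floor between 0 and 0.07 m and x of ball4 in the frame of chamber_floor between -0.082 and 0.082 m and y of ball4 in the frame of chamber_floor between -0.082 and 0.082 m and z of ball4 in the frame of chamber_floor between 0 and 0.07 m and x of ball5 in the frame of chamber_floor between -0.082 and 0.082 m and y of ball5 in the frame of chamber_floor between -0.082 and 0.082 m and z of ball5 in the frame of chamber_floor between 0 and 0.07 m and x of ball6 in the frame of chamber_floor between -0.082 and 0.082 m and y of ball6 in the frame of chamber_floor between -0.082 and 0.082 m and z of ball6 in the frame of chamber_floor between 0 and 0.07 m and horizontal distance between cup and mat below 0.04 m and height (world z) of cup between 0.002 and 0.012 m and angle between cup's own z axis and vertical below 0.1 rad and linear speed of cup below 0.02 m/s); the robot touches nothing.
It fails at once if the cup is dropped: it moves at over 0.6 m/s without being held (linear speed of cup above 0.6 m/s and contact force between cup and the fingers below 0.1 N).
It fails at once if a bystander is shifted by more than 40 mm (distance of any of amber_bottle, white_jar, spatula, dish, small_bottle, crucible from where it was at the start of the episode above 0.04 m).
It fails at once if a bystander is knocked over (tilt over 0.6 rad) (angle between any of amber_bottle, white_jar, dish, small_bottle, crucible's own z axis and vertical above 0.6 rad).
It also fails if it takes over 72 s, if anything falls off the work surface, if the arm or the gripper's body presses on something with over 40 N, if the wrist force passes 120 N, or if a joint passes its speed limit or range.

## Working session

There is one attempt and no reset: what is moved stays moved. The work goes in short steps, Python scripts to look and compute and a tool call to move; the robot and the scene stay as the last step left them, time stands still between calls to the robot, and variables do not carry over. Pictures are saved under pics/ and viewed, at most 10 in all, crops included, and the job is handed in when it is done.

Besides the shell and the picture viewer there is one more tool, called after "Emit:" by a JSON object that holds its "op" and its "data". move_arm: Moves the arm, as the interface text tells. Its arguments: {"type":"object","properties":{"jaw":{"type":"array","items":{"type":"number"}},"travel":{"type":"array","items":{"type":"array","items":{"type":"number"}}},"dr":{"type":"array","items":{"type":"array","items":{"type":"number"}}},"newtons":{"type":"number"}},"required":["jaw","travel","dr"]}

```bash
ls; mkdir -p pics; cat > h.py <<'E'
import numpy as np, cv2
from cell import ctrl
def snap(n,f=None):
    s=ctrl.snapshot(n)
    if f: cv2.imwrite('pics/'+f,s['color'][:,:,::-1])
    return s
def ray(s,u,v):
    K=np.array(s['mtx']);E=np.array(s['extrinsics'])
    p=cv2.undistortPoints(np.array([[[u,v]]],float),K,np.array([s['k1'],0,0,0,0.]))[0,0]
    R=E[:3,:3];o=-R.T@E[:3,3];d=R.T@np.array([p[0],-p[1],-1]);return o,d
def at(s,u,v,z):
    o,d=ray(s,u,v);return o+d*(z-o[2])/d[2]
def proj(s,P):
    E=np.array(s['extrinsics']);K=np.array(s['mtx']);c=E[:3,:3]@np.array(P,float)+E[:3,3]
    x,y=c[0]/-c[2],-c[1]/-c[2];f=1+s['k1']*(x*x+y*y);q=K@[x*f,y*f,1];return q[:2]
E
python3 - <<'E'
from h import *
import pickle
d={n:snap(n,n+'0.png') for n in('scene','top')}
pickle.dump(d,open('s0.pkl','wb'))
for n in d: print(n,d[n]['mtx'],d[n]['k1'],np.round(d[n]['extrinsics'],3))
print(ctrl.read_state())
E
```

```text
pics
scene [[382.38575298   0.         278.75966986]
 [  0.         382.38575298 203.35743439]
 [  0.           0.           1.        ]] -0.1002553182702098 [[-0.059  0.998 -0.006  0.013]
 [-0.581 -0.029  0.813  0.184]
 [ 0.812  0.051  0.582 -1.413]
 [ 0.     0.     0.     1.   ]]
top [[507.13536884   0.         281.94406237]
 [  0.         507.13536884 220.38300998]
 [  0.           0.           1.        ]] -0.032905563569548005 [[-0.01  -1.     0.02   0.023]
 [ 0.999 -0.009  0.039 -0.51 ]
 [-0.038  0.02   0.999 -1.244]
 [ 0.     0.     0.     1.   ]]
{'clock': 0.1, 'joint_positions': array([ 1.13591027e+00,  2.45742207e-01,  1.55887785e+00, -2.55202454e-05,
        1.33866212e+00, -1.74119504e-01]), 'qd': array([ 0.00083014, -0.00287884, -0.00300631, -0.00243791,  0.0022899 ,
       -0.00016425]), 'joint_efforts': array([ 1.41246997e-03, -4.16912162e+01, -3.15526235e+01,  6.88619097e-02,
        3.09578120e-02, -3.91014214e-05]), 'eef_pos': array([0.16738831, 0.62757348, 0.22946446]), 'tool_rot': array([-2.41432234e-04,  1.30011209e-01,  9.91512164e-01, -8.09624838e-04]), 'ft_force': array([0.08856076, 0.28455947, 0.16361081]), 'torque': array([0.04553067, 0.00886531, 0.04740995]), 'grip_force': 0.0, 'grip_width': 0.9995677354972211}
```

View pics/scene0.png

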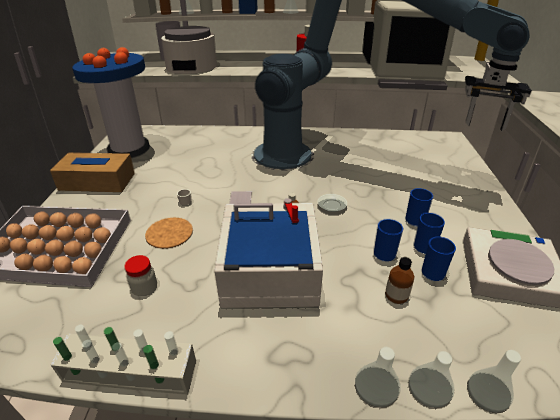

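View pics/top0.png

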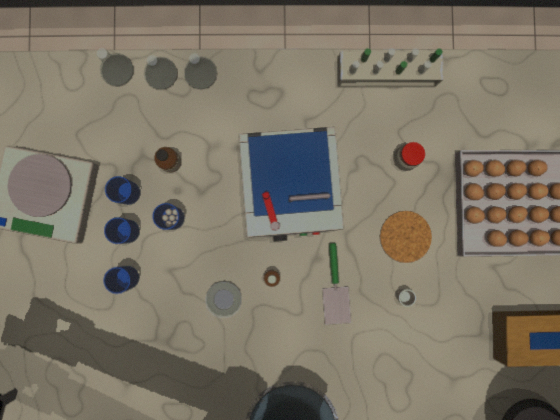

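Top view: four blue cups at (122,190), (122,231), (121,279) and (168,215). The last is farthest to the robot's right (image right) and is the only one showing balls. The crucible at (406,297) is another look-alike. The mill is around (291,182) and the mat at (405,237). Now a close crop to check the cup and get the mill's edges.

```bash
python3 - <<'E'
import cv2
i=cv2.imread('pics/top0.png')[118:318,100:360]
cv2.imwrite('pics/c1.png',cv2.resize(i,None,fx=3,fy=3,interpolation=cv2.INTER_CUBIC))
E
```

```text
(no output)
```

View pics/c1.png

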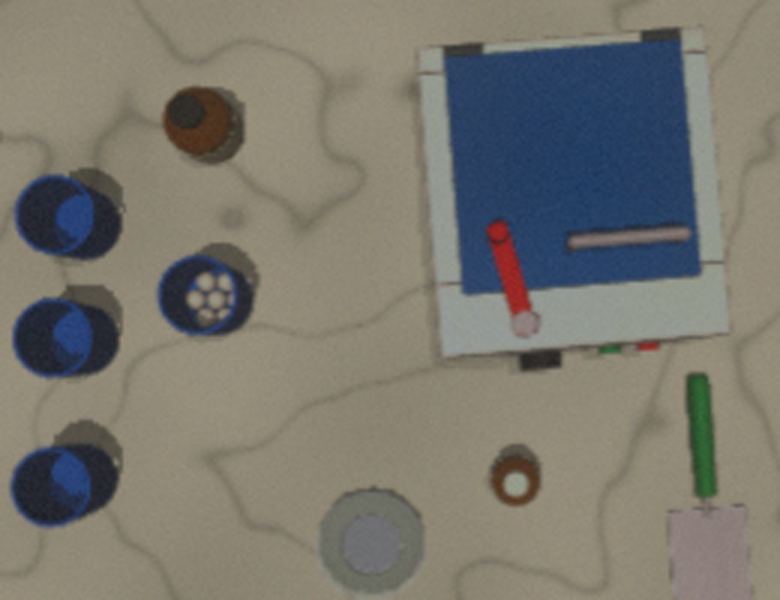

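```bash
python3 - <<'E'
from h import *
import pickle
d=pickle.load(open('s0.pkl','rb'));s=d['top']
f=lambda u,v,z:at(s,u/3+100-1/3,v/3+118-1/3,z)
q=[f(420,47,.12),f(703,28,.12),f(728,332,.12),f(442,355,.12)]
print(np.round(q,4)) # order far-left, far-right, near-right, near-left
L=np.array([[.11,.11],[.11,-.11],[-.125,-.11],[-.125,.11]]);Q=np.array(q)[:,:2]
Lc=L-L.mean(0);Qc=Q-Q.mean(0)
z=((Lc[:,0]-1j*Lc[:,1])@(Qc[:,0]+1j*Qc[:,1]));yaw=np.angle(z);R=np.array([[np.cos(yaw),-np.sin(yaw)],[np.sin(yaw),np.cos(yaw)]])
o=Q.mean(0)-R@L.mean(0);print('mill',o,'yaw deg',np.degrees(yaw));print('res',(L@R.T+o-Q)*1000)
T=lambda x,y,zz:np.append(R@[x,y]+o,zz)
a,b=f(526,324,.138),f(498,232,.17);print('pin',a,'grip',b,np.linalg.norm((a-b)[:2]),np.degrees(np.arctan2(*(b-a)[1::-1]))) 
h1,h2=f(570,242,.166),f(689,233,.166);print('handle',h1,h2,np.linalg.norm(h1-h2),(R.T@((h1+h2)[:2]/2-o)),'spec',T(.09-.145,0,0))
print('cup rim',f(199,294,.09))
m=s['color'];print('mat',at(s,405.5,236.5,.006))
for n,u,v,z in[('amber',187,110,.11),('jar',412,153,.075)]:print(n,(at(s,412,153,z) if n=='jar' else f(u,v,z)))
print('dish',f(372,541,.016),'small',f(516,484,.075),'othercups',f(53,214,.09),f(53,337,.09),f(51,486,.09))
# cross-check via scene cam
sc=d['scene']
for n,P in[('grip',b),('cup',f(199,294,.09)),('h1',h1),('h2',h2)]:print(n,proj(sc,P))
from scipy.spatial.transform import Rotation as Ro
E
```

```text
[[ 0.7047  0.1147  0.12  ]
 [ 0.7181 -0.0999  0.12  ]
 [ 0.4871 -0.1154  0.12  ]
 [ 0.4719  0.0997  0.12  ]]
mill [6.02956774e-01 2.90336278e-04] yaw deg 3.788841446468039
res [[ 0.7214739   2.57303252]
 [ 1.87506121 -2.33485366]
 [-1.63866385 -2.30298668]
 [-0.95787126  2.06480782]]
pin [0.49406942 0.03668398 0.138     ] grip [0.55954726 0.05641604 0.17      ] 0.06838641132413069 16.770431156150444
handle [0.55223898 0.00453604 0.166     ] [ 0.55807837 -0.08171991  0.166     ] 0.08645338414069008 [-0.05026296 -0.03563881] spec [ 0.54807698 -0.00334404  0.        ]
cup rim [0.52080386 0.28761324 0.09      ]
mat [ 0.46773408 -0.28912202  0.006     ]
amber [0.65985896 0.29256912 0.11      ]
jar [ 0.66529659 -0.2903669   0.075     ]
dish [0.32198141 0.16287427 0.016     ] small [0.37149868 0.04520938 0.075     ] othercups [0.58353439 0.40005829 0.09      ] [0.48875408 0.39976145 0.09      ] [0.37469133 0.40115674 0.09      ]
grip [294.66522851 205.15802009]
cup [389.22180704 225.27088953]
h1 [271.86045804 204.02566788]
h2 [233.83572761 204.40022201]
```

```bash
python3 - <<'E'
import cv2
i=cv2.imread('pics/scene0.png')[170:310,210:470]
cv2.imwrite('pics/c2.png',cv2.resize(i,None,fx=3,fy=3,interpolation=cv2.INTER_CUBIC))
E
```

```text
(no output)
```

View pics/c2.png

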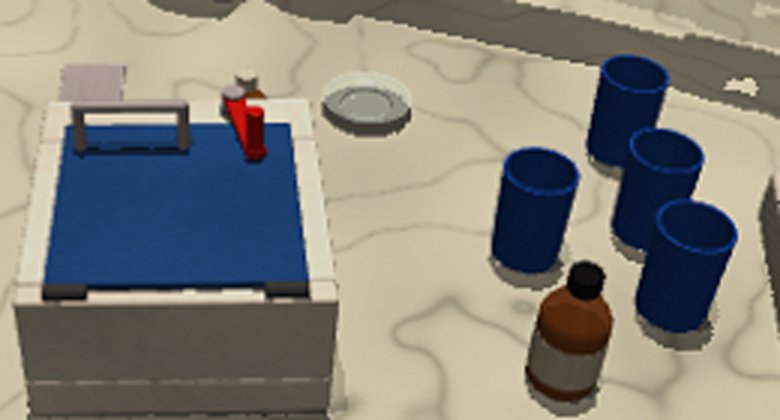

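Confirmed: the cup with balls is the rightmost one (rim at top pixel 166,216). Both cameras agree to about 2 mm. Next, move over the latch post.

Emit:
{"op": "move_arm", "data": {"jaw": [0.45,0.45,0.45,0.45,0.45,0.45,0.45,0.45,0.45,0.45,0.45,0.45], "travel": [[392,-571,10],[392,-571,10],[392,-571,10],[392,-571,10],[392,-571,10],[392,-571,10],[392,-571,10],[392,-571,10],[392,-571,10],[392,-571,10],[392,-571,10],[392,-571,10]], "dr": [[0,0,-115],[0,0,-115],[0,0,-115],[0,0,-115],[0,0,-115],[0,0,-115],[0,0,-115],[0,0,-115],[0,0,-115],[0,0,-115],[0,0,-115],[0,0,-115]], "newtons": 20}}

```text
clock: 1.1
eef_pos: [0.451, 0.2139, 0.2375]
tool_rot: [-0.0, 0.773, 0.634, -0.0]
ft_force: [1.4, 1.0, 0.2]
grip_width: 0.449
grip_force: 0.0
```

```bash
cat >> h.py <<'E'
from scipy.spatial.transform import Rotation as Ro
def st():
    s=ctrl.read_state();q=s['tool_rot'];r=Ro.from_quat([q[1],q[2],q[3],q[0]]).as_matrix();y=r[:,1]
    print('t',round(s['clock'],2),'p',np.round(s['eef_pos'],4),'j',np.round(s['joint_positions'],3),'z',np.round(r[:,2],3),'yang',round(np.degrees(np.arctan2(y[1],y[0])),1),'F',np.round(s['ft_force'],1),'w',round(s['grip_width'],3),'gf',round(float(s['grip_force']),1))
    open('log.txt','a').write(repr((list(s['joint_positions']),list(s['eef_pos']),list(q)))+'\n')
    return s,r
E
python3 -c "
from h import *;st()"
```

```text
t 1.1 p [0.451  0.2139 0.2375] j [ 0.215 -0.122  1.929  0.     1.334  0.412] z [-0.  0. -1.] yang -11.2 F [1.4 1.  0.2] w 0.449 gf 0.0
```

Emit:
{"op": "move_arm", "data": {"jaw": [0.45,0.45,0.45,0.45,0.45,0.45,0.45,0.45,0.45], "travel": [[108.5,-157.5,0],[108.5,-157.5,0],[108.5,-157.5,0],[108.5,-157.5,0],[108.5,-157.5,0],[108.5,-157.5,-34],[108.5,-157.5,-67],[108.5,-157.5,-67],[108.5,-157.5,-67]], "dr": [[0,0,-7],[0,0,-14],[0,0,-21],[0,0,-29],[0,0,-29],[0,0,-29],[0,0,-29],[0,0,-29],[0,0,-29]]}}

```text
clock: 1.85
eef_pos: [0.5575, 0.0585, 0.1688]
tool_rot: [-0.001, 0.906, 0.423, -0.002]
ft_force: [-0.2, -0.7, 0.4]
grip_width: 0.45
grip_force: 0.0
```

```bash
python3 -c "
from h import *;st();snap('wrist','w1.png')"
```

```text
t 1.85 p [0.5575 0.0585 0.1688] j [-0.098  0.105  1.836  0.     1.206  0.598] z [-0.005  0.001 -1.   ] yang -39.9 F [-0.2 -0.7  0.4] w 0.45 gf 0.0
```

View pics/w1.png

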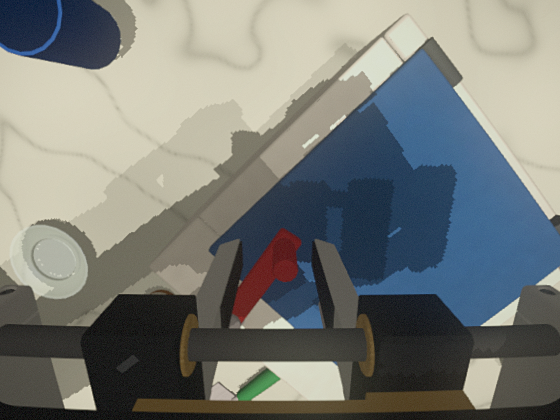

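The post at (285,258) is between the fingertips (230,245) and (325,245). Closing on it.

Emit:
{"op": "move_arm", "data": {"jaw": [0.1,0.05,0.05,0.05,0.05], "travel": [[0,0,0],[0,0,0],[0,0,0],[0,0,0],[0,0,0]], "dr": [[0,0,0],[0,0,0],[0,0,0],[0,0,0],[0,0,0]]}}

```text
clock: 2.32
eef_pos: [0.5601, 0.0584, 0.1719]
tool_rot: [0.001, 0.906, 0.424, 0.001]
ft_force: [2.5, 0.3, 1.1]
grip_width: 0.14
grip_force: 20.0
```

```bash
python3 - <<'E'
from h import *
s,r=st()
c=np.array([.4941,.0367]);p=np.array([.5595,.0564])
a0=np.arctan2(*(p-c)[::-1]);R=np.linalg.norm(p-c)
for k in range(1,9):
    a=a0+(np.radians(97.5)-a0)*k/8
    print(np.round((c+R*np.array([np.cos(a),np.sin(a)])-p)*1000,1),end=' ')
E
```

```text
t 2.32 p [0.5601 0.0584 0.1719] j [-0.097  0.102  1.832  0.     1.204  0.598] z [ 0.003 -0.    -1.   ] yang -39.9 F [2.5 0.3 1.1] w 0.14 gf 20.0
[-4.5 11.2] [-10.8  21.4] [-18.9  30.3] [-28.3  37.7] [-39.   43.3] [-50.4  46.9] [-62.3  48.5] [-74.3  48. ]
```

Emit:
{"op": "move_arm", "data": {"jaw": [0.05,0.05,0.05,0.05,0.05,0.05,0.05,0.05,0.05,0.05], "travel": [[-4.5,11,0],[-11,21.5,0],[-19,30,0],[-28,38,0],[-39,43,0],[-50.5,47,0],[-62,48.5,0],[-74,48,0],[-74,48,0],[-74,48,0]], "dr": [[0,0,5.5],[0,0,11],[0,0,16.5],[0,0,22],[0,0,27.5],[0,0,33],[0,0,38.5],[0,0,44],[0,0,44],[0,0,44]]}}

```text
clock: 3.15
eef_pos: [0.4854, 0.1074, 0.1718]
tool_rot: [-0.0, 0.682, 0.731, 0.001]
ft_force: [-0.5, 6.4, 4.4]
grip_width: 0.141
grip_force: 20.0
```

```bash
python3 - <<'E'
from h import *
s,r=st()
v=s['eef_pos'][:2]-[.4941,.0367];print(np.linalg.norm(v),np.arctan2(v[1],v[0])-np.radians(3.8))
E
```

```text
t 3.15 p [0.4854 0.1074 0.1718] j [-0.012 -0.056  1.994  0.003  1.202 -0.082] z [ 0.002  0.002 -1.   ] yang 4.0 F [-0.5  6.4  4.4] w 0.141 gf 20.0
0.07120724269502582 1.6264107766565203
```

Emit:
{"op": "move_arm", "data": {"jaw": [0.45,0.45,0.45,0.45,0.45,0.45,0.45,0.45,0.45,0.45,0.45,0.45], "travel": [[0,0,0],[0,0,0],[0,0,35],[0,0,65],[17,-36,65],[35,-72,65],[52,-108,65],[70,-146,65],[70,-146,65],[70,-146,32],[70,-146,0],[70,-146,0]], "dr": [[0,0,0],[0,0,0],[0,0,0],[0,0,0],[0,0,0],[0,0,0],[0,0,0],[0,0,0],[0,0,0],[0,0,0],[0,0,0],[0,0,0]]}}

```text
clock: 4.15
eef_pos: [0.5507, -0.039, 0.1635]
tool_rot: [-0.006, 0.682, 0.731, -0.003]
ft_force: [-1.4, -0.1, -1.6]
grip_width: 0.449
grip_force: 0.0
```

Emit:
{"op": "move_arm", "data": {"jaw": [0.05,0.05,0.05,0.05,0.05], "travel": [[0,0,0],[0,0,0],[0,0,0],[0,0,0],[0,0,0]], "dr": [[0,0,0],[0,0,0],[0,0,0],[0,0,0],[0,0,0]]}}

```text
clock: 4.57
eef_pos: [0.5559, -0.0397, 0.1724]
tool_rot: [0.001, 0.681, 0.732, 0.001]
ft_force: [0.2, 0.4, 0.6]
grip_width: 0.133
grip_force: 0.0
```

```bash
python3 - <<'E'
from h import *
s,r=st()
# arc, hinge at mill x=+.1 z=.12, mill yaw 3.8
p0=np.array([-.15,.046]);y=np.radians(3.8)
for k in range(1,12):
    t=1.72*k/11;c,sn=np.cos(t),np.sin(t)
    x=p0[0]*c+p0[1]*sn;z=-p0[0]*sn+p0[1]*c
    dx=x-p0[0];print(np.round(np.array([dx*np.cos(y),dx*np.sin(y),z-p0[1]])*1000,1).tolist(),end=', ')
snap('top','t1.png')
E
```

```text
t 4.57 p [ 0.5559 -0.0397  0.1724] j [-0.275  0.089  1.846 -0.     1.204 -0.347] z [ 0.003 -0.001 -1.   ] yang 4.1 F [0.2 0.4 0.6] w 0.133 gf 0.0
[9.0, 0.6, 22.8], [21.4, 1.4, 43.9], [36.9, 2.5, 62.8], [55.2, 3.7, 79.1], [75.8, 5.0, 92.3], [98.2, 6.5, 102.2], [121.8, 8.1, 108.4], [146.2, 9.7, 110.9], [170.6, 11.3, 109.5], [194.5, 12.9, 104.3], [217.3, 14.4, 95.5],
```

View pics/t1.png

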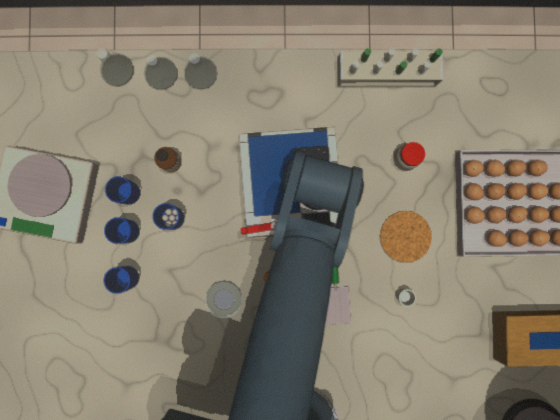

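The latch lies along the ledge at (257,228). The fingers are still closing on the bar. Next, finish closing and swing the lid.

Emit:
{"op": "move_arm", "data": {"jaw": [0.05,0.05,0.05,0.05], "travel": [[0,0,0],[0,0,0],[0,0,0],[9,0.5,23]], "dr": [[0,0,0],[0,0,0],[0,0,0],[0,0,0]]}}

```text
clock: 4.95
eef_pos: [0.5633, -0.039, 0.19]
tool_rot: [-0.0, 0.681, 0.732, -0.0]
ft_force: [15.0, -0.7, -15.0]
grip_width: 0.102
grip_force: 20.0
```

```bash
python3 -c "
from h import *;st()"
```

```text
t 4.95 p [ 0.5633 -0.039   0.19  ] j [-0.27   0.087  1.813  0.     1.242 -0.341] z [-0.001  0.    -1.   ] yang 4.1 F [ 15.   -0.7 -15. ] w 0.102 gf 20.0
```

Emit:
{"op": "move_arm", "data": {"jaw": [0.05,0.05,0.05,0.05,0.05], "travel": [[13.5,1,20.5],[29,2,39.5],[47,3,55.5],[68,4.5,69],[90,6,79]], "dr": [[0,0,0],[0,0,0],[0,0,0],[0,0,0],[0,0,0]]}}

```text
clock: 5.37
eef_pos: [0.6531, -0.0331, 0.2759]
tool_rot: [-0.001, 0.681, 0.732, -0.002]
ft_force: [-6.0, -0.6, 3.8]
grip_width: 0.098
grip_force: 20.0
```

```bash
python3 -c "
from h import *;st()"
```

```text
t 5.37 p [ 0.6531 -0.0331  0.2759] j [-0.223  0.224  1.5   -0.002  1.422 -0.295] z [-0.004 -0.001 -1.   ] yang 4.1 F [-6.  -0.6  3.8] w 0.098 gf 20.0
```

Emit:
{"op": "move_arm", "data": {"jaw": [0.05,0.05,0.05,0.05,0.05,0.05,0.05], "travel": [[23.5,1.5,6],[48,3,8.5],[72,5,7],[96,6.5,2],[119,8,-7],[119,8,-7],[119,8,-7]], "dr": [[0,0,0],[0,0,0],[0,0,0],[0,0,0],[0,0,0],[0,0,0],[0,0,0]]}}

```text
clock: 5.95
eef_pos: [0.7746, -0.0249, 0.266]
tool_rot: [0.001, 0.681, 0.732, 0.001]
ft_force: [4.0, 1.0, 1.2]
grip_width: 0.098
grip_force: 20.0
```

```bash
python3 - <<'E'
from h import *
st()
E
cat > fk.py <<'E'
from h import *
from scipy.optimize import least_squares
L=[eval(l) for l in open('log.txt')]
J=np.array([l[0] for l in L]);P=np.array([l[1] for l in L]);Q=Ro.from_quat([[*l[2][1:],l[2][0]] for l in L])
def fk(q,p):
    # d1,a1,b(y offset),a2,d4,d6, signs fixed
    d1,a1,b,a2,a3,d4,d6=p[:7]
    R=Ro.from_euler('z',q[0]);x=R.apply([a1,b,d1])
    R2=R*Ro.from_euler('y',q[1]);x=x+R2.apply([0,0,a2])
    R3=R2*Ro.from_euler('y',q[2]);x=x+R3.apply([a3,0,d4])
    R5=R3*Ro.from_euler('z',S4*q[3])*Ro.from_euler('y',q[4])
    x=x+R5.apply([0,0,d6]);return x,R5*Ro.from_euler('z',S6*q[5]+p[7])
S4=S6=1
def res(p):
    e=[]
    for q,x,o in zip(J,P,Q):
        X,O=fk(q,p);e+=list((X-x)*100);e+=list((O.inv()*o).as_rotvec())
    return e
if __name__=='__main__':
  for S6 in(1,-1):
    for off in(0,1.57,3.14,-1.57):
      r=least_squares(res,[.3,0,0.05,.45,0,.4,.25,off]);print(S6,off,round(r.cost,5),np.round(r.x,4))
E
python3 fk.py
```

```text
t 5.95 p [ 0.7746 -0.0249  0.266 ] j [-0.178  0.513  1.151  0.     1.476 -0.25 ] z [ 0.003 -0.    -1.   ] yang 4.1 F [4.  1.  1.2] w 0.098 gf 20.0
1 0 0.0 [0.2735 0.     0.1126 0.4198 0.0662 0.5688 0.255  1.5708]
1 1.57 0.0 [0.2735 0.     0.1126 0.4198 0.0662 0.5688 0.255  1.5708]
1 3.14 0.0 [0.2735 0.     0.1126 0.4198 0.0662 0.5688 0.255  1.5708]
1 -1.57 0.0 [0.2735 0.     0.1126 0.4198 0.0662 0.5688 0.255  1.5708]
-1 0 2.53614 [0.2735 0.     0.1126 0.4198 0.0662 0.5688 0.255  1.644 ]
-1 1.57 2.53614 [0.2735 0.     0.1126 0.4198 0.0662 0.5688 0.255  1.644 ]
-1 3.14 2.53614 [0.2735 0.     0.1126 0.4198 0.0662 0.5688 0.255  1.644 ]
-1 -1.57 2.53614 [0.2735 0.     0.1126 0.4198 0.0662 0.5688 0.255  1.644 ]
```

```bash
cat > ik.py <<'E'
import fk; from fk import *
lo=np.array([-3.13,-1.02,.13,-.95,.21,-2.74]);hi=np.array([3.13,2.26,2.54,4.09,2.88,2.74])
def ik(x,Rm,q0,p):
    o=Ro.from_matrix(Rm)
    f=lambda q:np.r_[(fk.fk(q,p)[0]-x)*5,(fk.fk(q,p)[1].inv()*o).as_rotvec()]
    r=least_squares(f,np.clip(q0,lo+1e-3,hi-1e-3),bounds=(lo,hi));return r.x,np.sqrt(2*r.cost)
E
python3 - <<'E'
import fk; from fk import *
for s in(1,-1):
    fk.S4=s; r=least_squares(res,[.25,0,0.1,.4,0.1,.5,.3,1.57],x_scale=.1);print(s,r.cost,np.round(r.x,4))
p=r.x
from ik import *
qc=J[-1]
down=Q[-1].as_matrix()
for s in (1,-1):
  fk.S4=s; p=least_squares(res,[.25,0,0.1,.4,0.1,.5,.3,1.57]).x
  q,e=ik(np.array([.52,.2876,.061]),down,qc,p);print('cup',q.round(2),e)
  q,e=ik(np.array([.52,.2876,.3]),down,q,p);print('cupup',q.round(2),e)
  for sg in(1,-1):
    qq=q
    for t in range(0,126,5):
      Rm=(Ro.from_rotvec([sg*np.radians(t),0,0])*Ro.from_matrix(down)).as_matrix()
      qq,e=ik(np.array([.59,.02,.32]),Rm,qq,p)
      if t%25==0:print(s,sg,t,'toolz',Rm[:,2].round(2),qq.round(2),round(e,3))
E
```

```text
1 7.961612472450003e-28 [0.2735 0.     0.1126 0.4198 0.0662 0.5688 0.255  1.5708]
-1 7.961612472450003e-28 [0.2735 0.     0.1126 0.4198 0.0662 0.5688 0.255  1.5708]Traceback (most recent call last):
  File "<stdin>", line 10, in <module>
  File "ik.py", line 6, in ik
    r=least_squares(f,np.clip(q0,lo+1e-3,hi-1e-3),bounds=(lo,hi));return r.x,np.sqrt(2*r.cost)
    return func(*args, **kwargs)
    vector_fun = VectorFunction(
        fun_wrapped,
    ...<6 lines>...
        workers=workers
    )
    self._update_fun()
    ~~~~~~~~~~~~~~~~^^
    self.f = self.fun_wrapped(xp_copy(self.x))
             ~~~~~~~~~~~~~~~~^^^^^^^^^^^^^^^^^
    return np.atleast_1d(self.fun(x))
                         ~~~~~~~~^^^
    return self.f(x, *self.args, **self.kwargs)
           ~~~~~~^^^^^^^^^^^^^^^^^^^^^^^^^^^^^^
  File "ik.py", line 5, in <lambda>
    f=lambda q:np.r_[(fk.fk(q,p)[0]-x)*5,(fk.fk(q,p)[1].inv()*o).as_rotvec()]
                      ^^^^^
AttributeError: 'function' object has no attribute 'fk'
```

Emit:
{"op": "move_arm", "data": {"jaw": [0.25,0.25,0.3,0.3,0.3,0.3], "travel": [[0,0,0],[0,0,0],[0,0,20],[0,0,50],[0,0,80],[0,0,80]], "dr": [[0,0,0],[0,0,0],[0,0,0],[0,0,0],[0,0,0],[0,0,0]]}}

```text
clock: 6.45
eef_pos: [0.774, -0.0256, 0.3542]
tool_rot: [0.004, 0.681, 0.732, 0.003]
ft_force: [0.7, -0.7, 2.3]
grip_width: 0.299
grip_force: 0.0
```

```bash
cat > ik.py <<'E'
from fk import *
lo=np.array([-3.13,-1.02,.13,-.95,.21,-2.74]);hi=np.array([3.13,2.26,2.54,4.09,2.88,2.74])
p=least_squares(res,[.25,0,0.1,.4,0.1,.5,.3,1.57]).x
def ik(x,Rm,q0):
    o=Ro.from_matrix(Rm)
    f=lambda q:np.r_[(fk(q,p)[0]-x)*5,(fk(q,p)[1].inv()*o).as_rotvec()]
    r=least_squares(f,np.clip(q0,lo+1e-3,hi-1e-3),bounds=(lo,hi));return r.x,np.sqrt(2*r.cost)
E
python3 - <<'E'
from ik import *
qc=J[-1];st()
d0=Q[-1].as_matrix()
for half in(0,180):
  down=Ro.from_euler('z',half,degrees=True).as_matrix()@d0
  qh=qc.copy(); qh[5]+=np.radians(half)*(1 if qc[5]<0 else -1)
  q,e=ik(np.array([.52,.2876,.3]),down,qh);print('half',half,'cupup',q.round(2),round(e,3))
  for sg in(1,-1):
    qq=q
    for t in range(0,126,5):
      Rm=(Ro.from_rotvec([sg*np.radians(t),0,0])*Ro.from_matrix(down)).as_matrix()
      qq,e=ik(np.array([.59,.02,.32]),Rm,qq)
      if t%25==0:print(sg,t,'toolz',Rm[:,2].round(2),qq.round(2),round(e,3))
E
```

```text
t 6.45 p [ 0.774  -0.0256  0.3542] j [-0.179  0.475  1.045 -0.     1.611 -0.25 ] z [ 0.01  -0.002 -1.   ] yang 4.1 F [ 0.7 -0.7  2.3] w 0.299 gf 0.0
half 0 cupup [ 0.31  0.06  1.63 -0.    1.44  0.24] 0.0
1 0 toolz [ 0. -0. -1.] [-0.16  0.04  1.62  0.    1.48 -0.23] 0.0
1 25 toolz [ 0.    0.42 -0.91] [-0.34  0.07  1.63  0.41  1.59 -0.43] 0.0
1 50 toolz [ 0.    0.77 -0.64] [-0.47  0.17  1.65  0.77  1.75 -0.57] 0.0
1 75 toolz [ 0.    0.97 -0.26] [-0.55  0.31  1.68  1.08  1.93 -0.65] 0.0
1 100 toolz [0.   0.98 0.17] [-0.55  0.47  1.7   1.4   2.12 -0.66] 0.0
1 125 toolz [0.   0.82 0.57] [-0.49  0.62  1.72  1.77  2.31 -0.6 ] 0.0
-1 0 toolz [ 0. -0. -1.] [-0.16  0.04  1.62  0.    1.48 -0.23] 0.0
-1 25 toolz [ 0.   -0.42 -0.91] [ 0.03  0.09  1.61 -0.44  1.46  0.01] 0.0
-1 50 toolz [ 0.   -0.77 -0.64] [ 0.17  0.19  1.62 -0.86  1.54  0.22] 0.0
-1 75 toolz [ 0.   -0.97 -0.26] [ 0.21  0.3   1.56 -0.95  1.69  0.29] 0.311
-1 100 toolz [ 0.   -0.98  0.17] [ 0.22  0.42  1.47 -0.95  1.87  0.42] 0.709
-1 125 toolz [ 0.   -0.82  0.57] [ 0.2   0.62  1.36 -0.95  2.21  0.78] 1.063
half 180 cupup [ 0.14 -0
[... 219 characters left out ...]
  1.65  0.77  1.75  2.57] 0.0
1 75 toolz [-0.    0.97 -0.26] [-0.54  0.31  1.67  1.08  1.94  2.49] 0.0
1 100 toolz [-0.    0.98  0.17] [-0.55  0.47  1.7   1.4   2.13  2.48] 0.0
1 125 toolz [-0.    0.82  0.57] [-0.49  0.62  1.71  1.77  2.32  2.54] 0.0
-1 0 toolz [-0.  0. -1.] [-0.2   0.03  1.63  0.07  1.48  2.74] 0.145
-1 25 toolz [-0.   -0.42 -0.91] [-0.07  0.04  1.63 -0.27  1.42  2.74] 0.342
-1 50 toolz [-0.   -0.77 -0.64] [ 0.06  0.1   1.62 -0.64  1.46  2.74] 0.539
-1 75 toolz [-0.   -0.97 -0.26] [ 0.16  0.2   1.59 -0.95  1.57  2.74] 0.714
-1 100 toolz [-0.   -0.98  0.17] [ 0.18  0.19  1.6  -0.95  1.56  2.74] 0.99
-1 125 toolz [-0.   -0.82  0.57] [ 0.19  0.19  1.6  -0.95  1.57  2.74] 1.348
```

Emit:
{"op": "move_arm", "data": {"jaw": [0.3,0.3,0.6,1,1,1,1,1,1,1,1,1], "travel": [[-25,31,0],[-50,62,0],[-75,94,0],[-100,125,0],[-126,157,0],[-152,188,0],[-177,220,-20],[-202,251,-50],[-228,282,-90],[-253,313,-120],[-253,313,-160],[-253,313,-190]], "dr": [[0,0,0],[0,0,0],[0,0,0],[0,0,0],[0,0,0],[0,0,0],[0,0,0],[0,0,0],[0,0,0],[0,0,0],[0,0,0],[0,0,0]]}}

```text
clock: 7.45
eef_pos: [0.5195, 0.2875, 0.1683]
tool_rot: [0.0, 0.68, 0.733, 0.001]
ft_force: [0.5, 0.2, 0.2]
grip_width: 0.967
grip_force: 0.0
```

```bash
python3 -c "
from h import *;st();snap('wrist','w2.png')"
```

```text
t 7.45 p [0.5195 0.2875 0.1683] j [0.315 0.177 1.755 0.    1.207 0.24 ] z [ 0.002  0.001 -1.   ] yang 4.3 F [0.5 0.2 0.2] w 0.967 gf 0.0
```

View pics/w2.png

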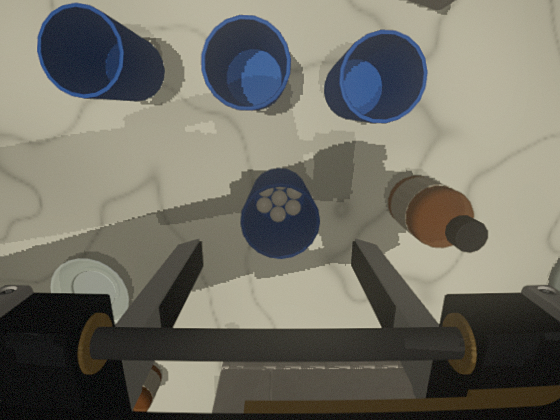

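The cup with the balls is at (280,218), centred between the fingers (190 and 365 at the pads). Next I check the rim position along y.

```bash
python3 - <<'E'
from h import *
s=snap('wrist');print(proj(s,[.5208,.2876,.09]))
for u,v in((241,218),(319,218),(280,257)):print(at(s,u,v,.09).round(4))
E
```

```text
[286.80089718 229.92287612]
[0.4866 0.2942 0.09  ]
[0.5435 0.2987 0.09  ]
[0.5175 0.2654 0.09  ]
```

```bash
python3 - <<'E'
from h import *
s=snap('wrist');E=np.array(s['extrinsics']);print('cam',(-E[:3,:3].T@E[:3,3]).round(3))
print('balls',at(s,279,206,.013).round(4))
import pickle
t=pickle.load(open('s0.pkl','rb'))['top'];print('top balls',at(t,100+211/3-.33,118+297/3-.33,.013).round(4))
i=s['color'][150:280,210:350,::-1].astype(float)*1.8
cv2.imwrite('pics/w3.png',cv2.resize(np.clip(i,0,255).astype('uint8'),None,fx=4,fy=4,interpolation=cv2.INTER_CUBIC))
E
```

```text
cam [0.512 0.367 0.314]
balls [0.516 0.282 0.013]
top balls [0.5221 0.2938 0.013 ]
```

View pics/w3.png

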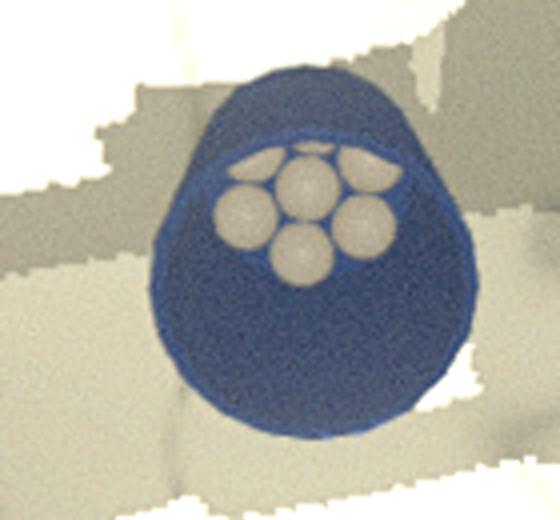

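```bash
python3 - <<'E'
from h import *
import pickle
s=snap('wrist');D=pickle.load(open('s0.pkl','rb'));t=D['top']
print('wrist rim',at(s,288.4,220.6,.09).round(4),'ball',at(s,286.4,196.4,.013).round(4))
print('top rim',at(t,100+199/3-.33,118+294/3-.33,.09).round(4),'ball',at(t,100+214/3-.33,118+297/3-.33,.013).round(4))
sc=D['scene'];print('scene rim',at(sc,210+540/3,170+178/3,.09).round(4))
E
```

```text
wrist rim [0.5269 0.292  0.09  ] ball [0.5271 0.2916 0.013 ]
top rim [0.5208 0.2876 0.09  ] ball [0.5221 0.2913 0.013 ]
scene rim [0.5364 0.2868 0.09  ]
```

Emit:
{"op": "move_arm", "data": {"jaw": [1,1,1,1,1,1,1], "travel": [[3,2.5,0],[3,2.5,-25],[3,2.5,-50],[3,2.5,-75],[3,2.5,-100],[3,2.5,-105],[3,2.5,-105]], "dr": [[0,0,0],[0,0,0],[0,0,0],[0,0,0],[0,0,0],[0,0,0],[0,0,0]]}}

```text
clock: 8.23
eef_pos: [0.5256, 0.288, 0.0642]
tool_rot: [0.0, 0.682, 0.732, 0.0]
ft_force: [0.2, -0.3, 1.2]
grip_width: 1.0
grip_force: 0.0
```

Emit:
{"op": "move_arm", "data": {"jaw": [0.55,0.55,0.55,0.55,0.55,0.55,0.55,0.55], "travel": [[0,0,0],[0,0,0],[0,0,0],[0,0,0],[0,0,0],[0,0,0],[0,0,0],[0,0,0]], "dr": [[0,0,0],[0,0,0],[0,0,0],[0,0,0],[0,0,0],[0,0,0],[0,0,0],[0,0,0]], "newtons": 25}}

```text
clock: 8.9
eef_pos: [0.5247, 0.2886, 0.0643]
tool_rot: [-0.0, 0.681, 0.732, 0.0]
ft_force: [-2.9, -0.3, 5.9]
grip_width: 0.639
grip_force: 25.0
```

```bash
python3 -c "
from h import *;st()"
```

```text
t 8.9 p [0.5247 0.2886 0.0643] j [0.314 0.33  1.786 0.    1.026 0.242] z [-0.  0. -1.] yang 4.1 F [-2.9 -0.3  5.9] w 0.639 gf 25.0
```

Emit:
{"op": "move_arm", "data": {"jaw": [0.55,0.55,0.55,0.55,0.55,0.55,0.55,0.55,0.55,0.55,0.55,0.55], "travel": [[0,0,5],[0,0,20],[0,0,45],[0,0,75],[0,0,105],[0,0,135],[0,0,165],[0,0,195],[2,-10,215],[6,-28,225],[12,-50,226],[18,-74,226]], "dr": [[0,0,0],[0,0,0],[0,0,0],[0,0,0],[0,0,0],[0,0,0],[0,0,0],[0,0,0],[0,0,0],[0,0,0],[0,0,0],[0,0,0]]}}

```text
clock: 9.9
eef_pos: [0.543, 0.2141, 0.2907]
tool_rot: [0.001, 0.681, 0.732, 0.001]
ft_force: [0.4, 0.1, -1.7]
grip_width: 0.638
grip_force: 25.0
```

Emit:
{"op": "move_arm", "data": {"jaw": [0.55,0.55,0.55,0.55,0.55,0.55,0.55,0.55,0.55,0.55,0.55,0.55], "travel": [[6,-24,0],[12,-48,0],[18,-72,0],[24,-96,0],[30,-120,0],[36,-142,0],[40,-162,0],[42,-176,0],[42,-184,0],[42,-185,0],[42,-185,0],[42,-185,0]], "dr": [[0,0,0],[0,0,0],[0,0,0],[2,0,0],[6,0,0],[11,0,0],[16,0,0],[22,0,0],[28,0,0],[34,0,0],[40,0,0],[45,0,0]]}}

```text
clock: 10.9
eef_pos: [0.5846, 0.0281, 0.2891]
tool_rot: [-0.262, 0.63, 0.675, 0.282]
ft_force: [0.9, -0.3, -1.6]
grip_width: 0.638
grip_force: 25.0
```

```bash
python3 -c "
from h import *;st()
snap('scene','s2.png')"
```

```text
t 10.9 p [0.5846 0.0281 0.2891] j [-0.443  0.154  1.694  0.701  1.669 -0.579] z [ 0.001  0.71  -0.705] yang 2.8 F [ 0.9 -0.3 -1.6] w 0.638 gf 25.0
```

View pics/s2.png

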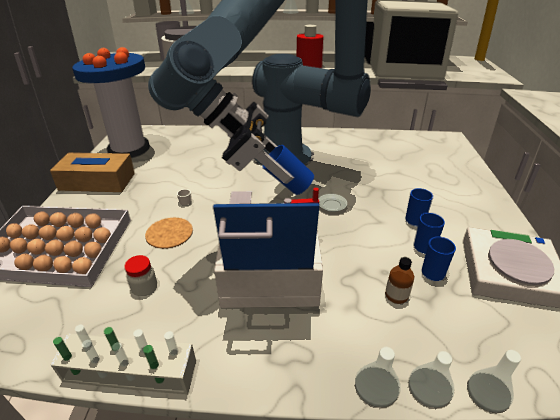

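The lid stands up (blue panel at 215–318, 205–270) and the cup is tilted over the chamber at (290,168). Continuing the pour.

Emit:
{"op": "move_arm", "data": {"jaw": [0.55,0.55,0.55,0.55,0.55,0.55,0.55,0.55,0.55,0.55,0.55,0.55], "travel": [[0,0,0],[0,0,0],[0,0,0],[0,0,0],[0,0,0],[0,0,0],[0,0,0],[0,0,0],[0,0,0],[0,0,0],[0,0,0],[0,0,0]], "dr": [[6,0,0],[12,0,0],[18,0,0],[24,0,0],[30,0,0],[35,0,0],[39,0,0],[42,0,0],[45,0,0],[48,0,0],[50,0,0],[52,0,0]]}}

```text
clock: 11.95
eef_pos: [0.5847, 0.0299, 0.2893]
tool_rot: [-0.511, 0.451, 0.485, 0.548]
ft_force: [-1.0, 1.1, -1.9]
grip_width: 0.636
grip_force: 25.0
```

Emit:
{"op": "move_arm", "data": {"jaw": [0.55,0.55,0.55,0.55,0.55,0.55,0.55,0.55,0.55,0.55,0.55,0.55], "travel": [[0,0,0],[0,0,0],[0,0,0],[0,0,0],[0,0,0],[0,0,0],[0,0,0],[0,0,0],[0,0,0],[0,0,0],[0,0,0],[0,0,0]], "dr": [[2,0,0],[4,0,0],[6,0,0],[8,0,0],[10,0,0],[12,0,0],[14,0,0],[16,0,0],[18,0,0],[18,0,0],[18,0,0],[18,0,0]]}}

```text
clock: 12.95
eef_pos: [0.5848, 0.0294, 0.2901]
tool_rot: [-0.574, 0.366, 0.394, 0.617]
ft_force: [-0.3, 0.4, 0.5]
grip_width: 0.638
grip_force: 25.4
```

```bash
python3 - <<'E'
from h import *
st();s=snap('top')
a=s['color'][100:260,210:370,::-1];w=snap('scene')['color'][130:290,190:350,::-1]
cv2.imwrite('pics/p1.png',cv2.resize(np.hstack([a,w]),None,fx=2.5,fy=2.5,interpolation=cv2.INTER_CUBIC))
E
```

```text
t 12.95 p [0.5848 0.0294 0.2901] j [-0.515  0.603  1.719  1.574  2.233 -0.707] z [-0.001  0.907  0.422] yang -1.7 F [-0.3  0.4  0.5] w 0.638 gf 25.4
```

View pics/p1.png

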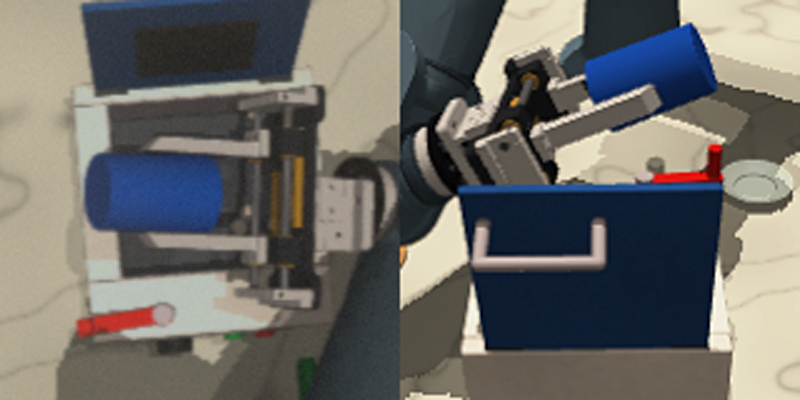

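The cup is inverted over the chamber: in the top view its mouth points to image right, above the chamber. Tilting back, then I'll count the balls by image code.

Emit:
{"op": "move_arm", "data": {"jaw": [0.55,0.55,0.55,0.55,0.55,0.55,0.55,0.55,0.55,0.55,0.55,0.55], "travel": [[0,0,0],[0,0,0],[0,0,0],[0,0,0],[0,0,0],[0,0,0],[0,0,0],[0,0,0],[0,0,0],[0,0,0],[0,0,0],[0,0,0]], "dr": [[-7,0,0],[-14,0,0],[-21,0,0],[-28,0,0],[-35,0,0],[-42,0,0],[-49,0,0],[-56,0,0],[-63,0,0],[-70,0,0],[-77,0,0],[-84,0,0]]}}

```text
clock: 14.05
eef_pos: [0.5849, 0.0286, 0.2911]
tool_rot: [-0.179, 0.657, 0.706, 0.194]
ft_force: [0.7, 0.1, -1.1]
grip_width: 0.635
grip_force: 25.4
```

Emit:
{"op": "move_arm", "data": {"jaw": [0.55,0.55,0.55,0.55,0.55,0.55,0.55,0.55,0.55,0.55,0.55,0.55], "travel": [[0,0,0],[0,0,0],[-5,-20,0],[-15,-50,0],[-25,-80,0],[-35,-110,0],[-46,-140,0],[-57,-170,0],[-68,-200,0],[-79,-230,0],[-90,-260,0],[-101,-285,0]], "dr": [[-7,0,0],[-14,0,0],[-21,0,0],[-28,0,0],[-31,0,0],[-31,0,0],[-31,0,0],[-31,0,0],[-31,0,0],[-31,0,0],[-31,0,0],[-31,0,0]]}}

```text
clock: 15.05
eef_pos: [0.4827, -0.2574, 0.2901]
tool_rot: [0.0, 0.682, 0.732, 0.0]
ft_force: [1.0, -0.2, -1.4]
grip_width: 0.638
grip_force: 25.4
```

```bash
python3 - <<'E'
from h import *
s,r=st();t=snap('top','t3.png');snap('wrist','w4.png')
o=np.array([.603,.0003]);y=np.radians(3.8);R=np.array([[np.cos(y),-np.sin(y)],[np.sin(y),np.cos(y)]])
pts=[proj(t,[*(R@np.array(c)+o),.04]) for c in((-.07,-.08),(-.07,.08),(.09,.08),(.09,-.08))];print(np.round(pts))
g=cv2.cvtColor(t['color'],cv2.COLOR_RGB2GRAY);m=np.zeros_like(g);cv2.fillPoly(m,[np.int32(pts)],255)
print('gray pct in chamber',np.percentile(g[m>0],[5,50,90,99]))
b=((g>115)&(m>0)).astype('uint8');n,l,S,C=cv2.connectedComponentsWithStats(b)
for k in range(1,n):
    if S[k,4]>5:print(S[k].tolist(),C[k].round(1),at(t,*C[k],.048).round(3))
E
```

```text
t 15.05 p [ 0.4827 -0.2574  0.2901] j [-0.697 -0.043  1.759  0.     1.425 -0.768] z [ 0.001 -0.001 -1.   ] yang 4.1 F [ 1.  -0.2 -1.4] w 0.638 gf 25.4
[[325. 208.]
 [259. 213.]
 [254. 147.]
 [319. 143.]]
gray pct in chamber [ 62.  73.  91. 172.]
[310, 143, 6, 6, 28] [312.3 145.5] [ 0.689 -0.056  0.048]
[253, 147, 1, 7, 7] [253. 150.] [0.679 0.087 0.048]
[254, 161, 1, 6, 6] [254.  163.5] [0.647 0.085 0.048]
[255, 172, 1, 8, 8] [255.  175.5] [0.618 0.083 0.048]
[303, 182, 10, 12, 59] [307.3 187.4] [ 0.588 -0.043  0.048]
[256, 184, 1, 9, 9] [256. 188.] [0.587 0.081 0.048]
[318, 187, 5, 6, 26] [320.  189.5] [ 0.583 -0.073  0.048]
[311, 194, 13, 5, 55] [317.2 196. ] [ 0.567 -0.066  0.048]
[257, 197, 1, 9, 9] [257. 201.] [0.556 0.079 0.048]
[258, 205, 67, 8, 112] [291.6 209.1] [ 0.536 -0.004  0.048]
```

```bash
python3 - <<'E'
from h import *
t=cv2.imread('pics/t3.png',0)
print('\n'.join(''.join('#' if v>140 else '+' if v>115 else '-' if v>95 else '.' for v in r) for r in t[138:214,290:332]))
F=[]
for i in range(10):
    s=snap('wrist');F.append(ctrl.read_state()['ft_force'])
print(np.mean(F,0).round(2),np.std(F,0).round(2))
st=ctrl.read_state();P=st['eef_pos'];w=s['color']
c=proj(s,P+[0,0,-.0643+.013]);e=proj(s,P+[0,0,-.0643+.09]);print(c,e)
h=cv2.cvtColor(w,cv2.COLOR_RGB2HSV);x,y=np.int32(c)
low=((h[:,:,1]<70)&(h[:,:,2]>60))
print('\n'.join(''.join('#' if v else '.' for v in r) for r in low[y-40:y+70:2,x-60:x+60:2]))
E
```

```text
#++-------......................-#########
................................-#########
.................................#########
.................................#########
.................................#########
.....................-+++........+########
....................+####-.......+########
....................+####+.......+########
...................-#####+.......+########
....................+####-.......+########
.....................+++-........-########
.................................-########
.................................-########
.................................-########
..................................########
..................................########
..................................+#######
..................................+#######
..................................+#######
..................................+#######
..................................+#######
..................................-#######
..................................-#######
..................................-#######
..................................-#######
.........................
[... 4915 characters left out ...]
.............................
............................................................
............................................................
............................................................
............................................................
............................................................
............................................................
............................................................
............................................................
............................................................
............................................................
............................................................
```

```bash
python3 - <<'E'
from h import *
a=np.mean([snap('top')['color'].astype(float) for _ in range(8)],0)
g=a.mean(2)
print(g[196:212,308:330].astype(int))
print('blob rgb',a[203:206,318:321].mean((0,1)),'floor',a[203:206,300:306].mean((0,1)),'ball',a[196:198,314:316].mean((0,1)))
t=snap('top')
for u,v in((319,204),(319,207)):print(at(t,u,v,.048).round(3),at(t,u,v,.12).round(3))
E
```

```text
[[ 74  74  77 119 155 172 177 173 155 119 124 156 171 168 153 126  87  65
   65  97 153 180]
 [ 73  74  76 110 146 165 171 167 150 115 117 149 166 162 147 120  84  64
   65  96 152 178]
 [ 73  73  71  82 118 144 151 144 117  89  94 124 145 141 127 100  71  62
   64  89 147 176]
 [ 74  74  73  74  79  94  98  91  80  76  76  85  94  92  83  70  64  63
   66  97 149 176]
 [ 73  73  74  75  74  75  76  75  75  74  74  71  69  68  66  66  63  62
   67  97 149 176]
 [ 75  73  73  73  74  74  74  74  73  81  81  77  70  63  63  63  62  62
   67  95 143 174]
 [ 72  72  70  70  70  69  71  70  78 101 116 110  88  66  54  52  58  62
   65  85 136 170]
 [ 56  58  57  58  58  57  58  63  93 107 106 106 100  83  61  51  56  62
   64  81 129 170]
 [ 55  56  56  56  56  56  57  65  87 101 107 110 106  94  70  54  57  61
   62  75 125 166]
 [ 56  55  57  58  57  57  58  68  89 104 112 115 110  99  80  66  69  78
   80  91 127 159]
 [ 67  68  69  69  70  74  76  88 106 116 127 134 127 123 118 111 116 126
  132 129 130 138]
 [109 111 115 114 118 126 126 132 141 140 148 157 160 162 164 165 166 170
  173 174 174 175]
 [158 161 163 166 169 171 172 174 177 177 179 179 179 179 179 180 179 181
  179 179 179 179]
 [179 179 180 180 180 180 180 179 179 181 181 181 181 181 181 180 181 180
  179 180 179 180]
 [181 180 181 181 182 181 181 180 180 180 181 181 180 180 181 180 180 180
  181 180 180 179]
 [182 181 182 182 181 181 180 180 180 181 180 181 181 181 179 180 179 181
  181 180 180 181]]
blob rgb [118.77777778 109.5         97.34722222] floor [61.41666667 60.78472222 57.53472222] ball [180.375   177.96875 158.375  ]
[ 0.548 -0.07   0.048] [ 0.543 -0.063  0.12 ]
[ 0.54  -0.07   0.048] [ 0.536 -0.063  0.12 ]
```

All seven balls are in the chamber: six lit, and one in the front wall's shadow at (319,204). Now to place the cup on the mat.

Emit:
{"op": "move_arm", "data": {"jaw": [0.55,0.55,0.55,0.55,0.55,0.55,0.55,0.55,0.55,0.55,0.55,0.55], "travel": [[-8,-16,-10],[-15,-32,-35],[-15,-32,-65],[-15,-32,-95],[-15,-32,-125],[-15,-32,-155],[-15,-32,-180],[-15,-32,-197],[-15,-32,-206],[-15,-32,-211],[-15,-32,-213],[-15,-32,-213]], "dr": [[0,0,0],[0,0,0],[0,0,0],[0,0,0],[0,0,0],[0,0,0],[0,0,0],[0,0,0],[0,0,0],[0,0,0],[0,0,0],[0,0,0]]}}

```text
clock: 17.1
eef_pos: [0.4691, -0.288, 0.0774]
tool_rot: [0.001, 0.681, 0.732, 0.0]
ft_force: [0.5, 0.2, 0.0]
grip_width: 0.637
grip_force: 25.4
```

```bash
python3 -c "
from h import *;st()"
```

```text
t 17.1 p [ 0.4691 -0.288   0.0774] j [-0.757  0.208  1.908  0.     1.024 -0.828] z [ 0.001 -0.001 -1.   ] yang 4.1 F [0.5 0.2 0. ] w 0.637 gf 25.4
```

Go down gently until contact.

Emit:
{"op": "move_arm", "data": {"jaw": [0.55,0.55,0.55,0.55,0.55,0.55,0.55,0.55], "travel": [[0,0,-1.5],[0,0,-3],[0,0,-4.5],[0,0,-6],[0,0,-7],[0,0,-7.5],[0,0,-7.5],[0,0,-7.5]], "dr": [[0,0,0],[0,0,0],[0,0,0],[0,0,0],[0,0,0],[0,0,0],[0,0,0],[0,0,0]]}}

```text
clock: 17.77
eef_pos: [0.4689, -0.2879, 0.0703]
tool_rot: [0.0, 0.681, 0.732, -0.0]
ft_force: [-2.8, 1.0, 6.5]
grip_width: 0.644
grip_force: 25.4
```

```bash
python3 -c "
from h import *;st()"
```

```text
t 17.77 p [ 0.4689 -0.2879  0.0703] j [-0.757  0.22   1.91  -0.     1.011 -0.829] z [-0. -0. -1.] yang 4.1 F [-2.8  1.   6.5] w 0.644 gf 25.4
```

Contact at 6.5 N, so the cup is seated. Release gently and rise.

Emit:
{"op": "move_arm", "data": {"jaw": [0.68,0.72,0.78,0.84,0.9,0.95,1,1,1,1,1,1], "travel": [[0,0,0],[0,0,0],[0,0,0],[0,0,0],[0,0,0],[0,0,0],[0,0,10],[0,0,30],[0,0,60],[0,0,95],[0,0,130],[0,0,165]], "dr": [[0,0,0],[0,0,0],[0,0,0],[0,0,0],[0,0,0],[0,0,0],[0,0,0],[0,0,0],[0,0,0],[0,0,0],[0,0,0],[0,0,0]]}}

```text
clock: 18.77
eef_pos: [0.4684, -0.2873, 0.2365]
tool_rot: [0.0, 0.681, 0.732, 0.0]
ft_force: [1.3, -1.0, 0.4]
grip_width: 1.003
grip_force: 0.0
```

Emit:
{"op": "move_arm", "data": {"jaw": [1,1,1,1,1,1,1,1,1,1], "travel": [[-10,-20,20],[-20,-50,40],[-35,-85,40],[-50,-120,40],[-65,-155,40],[-80,-190,40],[-80,-215,40],[-80,-220,40],[-80,-220,40],[-80,-220,40]], "dr": [[0,0,0],[0,0,0],[0,0,0],[0,0,0],[0,0,0],[0,0,0],[0,0,0],[0,0,0],[0,0,0],[0,0,0]]}}

```text
clock: 19.6
eef_pos: [0.3889, -0.5068, 0.2743]
tool_rot: [-0.0, 0.681, 0.732, 0.0]
ft_force: [0.3, 0.1, -0.4]
grip_width: 1.003
grip_force: 0.0
```

```bash
python3 - <<'E'
from h import *
st();t=snap('top','end.png');a=t['color'].astype(int)
print('mat centre px',proj(t,[.4677,-.2891,.006]),'rim exp',proj(t,[.469,-.288,.096]))
b=((a[:,:,2]>a[:,:,0]+25)&(a[:,:,2]>50)).astype('uint8');n,l,S,C=cv2.connectedComponentsWithStats(b)
for k in range(1,n):
    if S[k,4]>60:print(S[k].tolist(),C[k].round(1))
g=t['color'].mean(2)
print('\n'.join(''.join('#' if v>140 else '+' if v>95 else '.' for v in r) for r in g[138:210:2,255:332]))
E
```

```text
t 19.6 p [ 0.3889 -0.5068  0.2743] j [-1.094  0.187  1.545  0.     1.41  -1.166] z [ 0.     0.001 -1.   ] yang 4.1 F [ 0.3  0.1 -0.4] w 1.003 gf 0.0
mat centre px [405.49149935 236.51376648] rim exp [415.22201859 235.68947189]
[243, 95, 92, 10, 341] [289.3  99.4]
[105, 176, 27, 27, 317] [120.8 189.8]
[104, 217, 27, 27, 338] [120.1 230.1]
[402, 224, 26, 27, 323] [411.4 236.9]
[104, 267, 27, 27, 322] [119.6 278.7]
#################################+++++.++..+........................#########
#######+++++++++.++.................................................+########
....................................................................+########
.......................................................++###+.......+########
.......................................................+####+.......+########
........................................................++++........+########
.....................................................................########
.....................................................................+#######
............................................................
[... 1423 characters left out ...]
+..............................................++##++..........+++.....+####
#+.......................................................++#++..++++....+####
##+.....................................................+#####++####+....####
##+......................................................+++++..++++.....+###
##+......................................................................+###
##+............................................................++........+###
##+............................................................+++.......+###
##+..........................................................+++++++++++++++#
###....................................++++++++++++##########################
```

```bash
python3 - <<'E'
from h import *
a=cv2.imread('pics/end.png').astype(int)[224:251,402:428]
yy,xx=np.mgrid[:27,:26];m=(yy-13)**2+(xx-13)**2<100
n=((a.min(2)>110)&m).sum();print('bright px in cup',n)
if n<6: print(ctrl.job_done())
E
```

```text
bright px in cup 0
the job is handed in; nothing more can be done
None
```

The job is handed in at about 20 s of the 72 s allowed: latch aside, lid standing open, all seven balls in the chamber and the empty cup upright on the mat. The ball count and cup placing come from the final camera images; no verdict was returned.

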